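# Pail of tape rolls on the hanging scale

### The job

Weigh this order of tape: put every tape roll on the bench into the steel pail without tipping it over. Then, with the pail still standing on the bench, swing its folded wire bail upright, and hang the pail by the bail on the scale's double hook. Also turn the scale's dial until its pointer points at the small brass marker, and leave the tub, carton and spray bottle where they are.

Things in the scene. Friction and masses are not known exactly. Their poses are not given: they have to be found in the camera images.
- pail: Open round steel pail, 120 mm across the rim, 100 mm across the foot, 90 mm high, 3 mm wall, 4 mm floor, 300 g, loose on the bench. Origin: centre of its underside; z up. The bail folds towards its own -x side (at the start roughly towards the robot); bail pivots 80 mm above the underside at y = +-68 mm.
- pail_mid (a point): Middle of the pail's inside, on its axis, 45 mm above the underside.
- bail_wire (a joint): Swing bail of the pail: 0 = folded almost level over the pail's -x side (1.40 rad from upright), grows as it is raised, 1.40 = upright, stop at 1.75. Stiff pivots (0.06 N m): it stays where it is left. Turns about the pail's y axis, 80 mm above the underside. The pail can swing about the pivots when hung.
- bail_grip (a point): Centre of the bail's black grip tube (12 mm diameter, 36 mm long, along the pail's y) in the middle of its cross bar, 100 mm from the pivot axis: 180 mm above the pail's underside when upright. Beside the tube the bar is 7 mm wire, straight to 56 mm each side of the middle. Side wires 136 mm apart, clear of the pail.
- scale: Hanging scale, fixed. Origin: bench level under its column; -x faces roughly the robot, z up. Base plate 200 x 150 x 15 mm (x -150 to +50). Column front at x = -20 mm; head 110 mm wide, top 265 mm up. From the head two parallel prongs run to -x (see hook_seat). Dial housing 115 x 115 x 45 mm centred at x = -140, y = +150 mm.
- hook_seat (a point): Between the two prongs at the seat (axes: the scale's): where the bail's centre lies when its wire rests on both prongs, bar along y. Prongs 8 mm thick at y = +-32 mm, undersides 231 mm up; seat flat 15 mm each way in x, then upturned tips reach 35 mm to -x, tops 261 mm up. Bring the bar in from the tips' side, above the tips, pail below the prongs, then lower.
- dial_knob (a joint): Dial of the scale, upright axis, in rad, counter-clockwise from above positive, stops at +-2.6; at 0 the pointer points along the scale's +x. Stays where it is left (0.03 N m friction).
- dial_grip (a point): On the dial's axis at grip height, 66 mm above the bench. Its x axis runs along the grip bar (44 mm long, 14 mm thick, from 52 to 78 mm above the bench) towards the pointer end.
- dial_pointer (a point): Tip of the dial's black pointer, 38 mm from the axis, on a 24 mm radius disc.
- mark (a point): Inner end of the small brass marker on the dial's white scale, 38 mm from the dial axis; the pointer tip must come to it. Its x axis points outward from the dial's axis. Fixed during the run, but its place on the scale differs from run to run.
- roll1: Roll of brown packing tape lying flat, 46 mm diameter, 24 mm high, 40 g, loose. Origin: centre of its underside. May be absent.
- roll2: Roll of brown packing tape lying flat, 46 mm diameter, 24 mm high, 40 g, loose. Origin: centre of its underside. May be absent.
- roll3: Roll of brown packing tape lying flat, 46 mm diameter, 24 mm high, 40 g, loose. Origin: centre of its underside. May be absent.
- roll4: Roll of brown packing tape lying flat, 46 mm diameter, 24 mm high, 40 g, loose. Origin: centre of its underside. May be absent.
- tub: Bystander: white jar, 80 mm diameter, 110 mm high, origin under its centre.
- carton: Bystander: small carton 80 x 130 x 60 mm, origin under its centre.
- spray: Bystander: clear bottle, 56 mm diameter, 150 mm high, origin under its centre.
There are look-alikes about, which are no part of the job. Of the things like the pail, leave any that is green; of the rest the larger one is meant.

How it is judged:
On the way, in this order (a step that is already met when the one before it is completed fails the run):
1. every tape roll lies in the pail, which stands on the bench (distance between each of roll1, roll2, roll3, roll4 and pail_mid below 0.058 m and height (world z) of pail below 0.012 m and angle between pail's own z axis and vertical below 0.12 rad), for 0.2 s.
2. the bail is upright (within 0.25 rad) while the pail stands on the bench (height (world z) of pail below 0.012 m and angle between pail's own z axis and vertical below 0.12 rad and value of joint bail_wire between 1.15 and 1.65 rad), for 0.2 s.
3. the pail hangs by its bail on both prongs, let go (height (world z) of pail above 0.035 m and x of bail_grip in the frame of hook_seat between -0.032 and 0.05 m and y of bail_grip in the frame of hook_seat between -0.03 and 0.03 m and z of bail_grip in the frame of hook_seat between -0.012 and 0.022 m and contact force between pail and scale above 1 N and contact force between pail and the fingers below 0.2 N and linear speed of pail below 0.15 m/s and angle between pail's own z axis and vertical below 0.45 rad), for 0.3 s.
At the end, for the whole second after the job is handed in: All rolls in the pail (within 58 mm of its middle); the pail hangs, let go, by its bail on the prongs between tips and head (grip within 30 mm sideways of the seat), underside over 35 mm up, tilt under 0.45 rad; pointer tip within 4.6 mm (0.12 rad) of the marker (all of step 3 and distance between each of roll1, roll2, roll3, roll4 and pail_mid below 0.058 m and distance between dial_pointer and mark below 0.0046 m); the robot touches nothing.
It fails at once if the tub, carton or spray bottle is pushed more than 30 mm away or tipped (distance of any of tub, carton, spray from where it was at the start of the episode above 0.03 m or angle between any of tub, carton, spray's own z axis and vertical above 0.5 rad).
It fails at once if the pail is tipped over (angle between pail's own z axis and vertical above 1 rad).
Of roll1, roll2, roll3, roll4 only 3 to 4 are there at a start; the rules pass over those that are not, and their reading is None.
At some moment in a run one of roll1, roll2, roll3, roll4 may be knocked a few centimetres aside while the robot is not near it.
It also fails if it takes over 208 s, if anything falls off the work surface, if the arm or the gripper's body presses on something with over 40 N, if the wrist force passes 120 N, or if a joint passes its speed limit or range.

### The arm

A 6-joint arm with a two-finger parallel gripper is mounted at the origin on the work surface. World frame = base frame: x ahead of the robot, y to its left, z up, the work surface at z = 0. Lengths are in m, angles in rad, forces in N, time in s.
With the tool pointing down it reaches from about 0.35 to 0.975 m from the base axis. Payload 4.9 kg.
Tool frame: the origin (TCP) lies at the very end of the fingers, on their centre line; the grasp point (between the pads) lies 19 mm behind it; z points along the fingers, x is the direction in which the jaws open and shut, and the axes are right-handed (so a half turn about z gives the same grasp; the last joint's range is limited). The gripper opens to 85 mm and grips with 20 to 120 N. Pads are 22 mm wide; open, the fingers measure 114 mm over their backs; the gripper's body (76 mm by 85 mm) begins 54 mm behind the grasp point. The pads swing forward as they close: fully open they stand 13 mm farther back than shut.
Start: joints at [1.15, 0.053, 1.613, -0, 1.476, -0.119], TCP at [0.186, 0.597, 0.231] pointing down, gripper open.
Joint ranges: [-3.01, 3.01], [-1.01, 2.22], [0.06, 2.58], [-1.02, 4.17], [0.09, 2.62], [-3.14, 3.14]. Speed limits (rad/s): [2.57, 2.57, 3.14, 3.14, 3.14, 3.14].

### API

Orientations are given as a rotation vector (axis times angle).
In Python, from station import readout, viewer, ctrl, nets gives the robot as it stands. The module is installed in compiled form; this text tells all that it offers.
- The arm moves only by the tool step_arm, never from a script. Its argument "moves" is a list that holds one entry, the list of rows, each a list of 4 numbers: the shift along the world's x, y, z in cm, then the turn about the world's z in rad. In form: [[[dx, dy, dz, yaw], ...]]. A call has 1 to 10 rows; each row shifts and turns the commanded pose from where the row before left it; what a row does not reach is not made up. A row lasts 1/12 s, in which the tool goes at most 41.7 mm and 7.16 degrees, less where a joint would pass 70% of its speed; a pose out of reach is approached as far as the arm can. A call is refused whole if a number of a shift passes 4.17 or a number of a turn 0.125, either way. A call with a gripper value outside its range is refused whole. "grip" is the closure, from 0 (fully open) to 1 (shut), set as the call begins (left out, the last holds). The fingers move at their own pace and stop on an object; "squeeze" is the grip in N (left out, the last holds). Time passes only in rows, so rows that do not move let the fingers close. It gives the time, the measured TCP pose, the force and the opening at its end, in the units of the state.
- readout.get_obs(): the state, without advancing time (a new reading comes with each control period).
- viewer.get_image(name): name is "side" or "top"; returns the picture (480x640x3 uint8, blue, green, red); there is no depth.
- viewer.calibration(name): a dict with "camera_matrix" (3x3 intrinsics, pixels), "k1" (the pictures are not rectified: a ray, as slopes to the right and down, at radius r is drawn at 1 + k1 r^2 times it, then the intrinsics apply), "R" (3x3) and "t" (3): a world point X has camera coordinates R X + t. Camera axes: x right, y down, z forward; pixel columns grow to the right and rows downward; lengths in m; the calibration is good to about 2 mm. A picture is of the moment at which its call begins. calibration takes no time and is no camera call.
- ctrl.finish_job(): hands the job in, once; it reports no verdict.
Trained networks look in the newest picture that a camera, given by its name, has taken for a name from the list of things; names that differ only in an ending like _2 or _b are one class to them, and where a whole thing is asked for, a point or a joint stands for the part that bears it (a point fixed in the world has none). Each returns a list of dicts, best first, with "confidence" (0 to 1); they miss things now and then, are a little off and sometimes report something else, mostly with a low value. They report only what shows in the picture. A call takes as long as a camera call. They do not tell look-alikes from the thing itself.
- nets.masks_of(camera, thing): "region" (480x640 bool, what is visible of it) and "box" ([left, top, right, bottom] in pixels, round what is visible of it).
- nets.pinpoint(camera, thing): "at" ([column, row] in pixels: a listed point, or the origin of a listed thing).
The state is a dict: "t": time; "q": joint angles; "dq": joint speeds; "effort": joint torques, N m; "tool_pos": TCP position; "tool_rot": TCP orientation; "contact_force": force on the tool from outside, world axes, zero at the start; "wrist_torque": the same for the moment, N m; "opening": finger opening in m.
Only numpy, scipy, OpenCV 4.12 (cv2) and the standard library are available. Lean on these libraries where they do the work, as an engineer would, in place of code of your own. Each camera call takes 0.05 s, during which the arm holds its last target. There are 200 camera calls.

## Working session

There is one attempt and no reset: what is moved stays moved. The work goes in short steps, Python scripts to look and compute and a tool call to move; the robot and the scene stay as the last step left them, time stands still between calls to the robot, and variables do not carry over. Pictures are saved under pics/ and viewed, about 12 in all and at most 16, crops included, and the job is handed in when it is done.

Besides the shell and the picture viewer there is one more tool, called after "Request:" as a command line: name --argument value ..., lists and objects as JSON in quotes. step_arm: Moves the arm, as the interface text tells. Its arguments: {"type":"object","properties":{"moves":{"type":"array","items":{"type":"array","items":{"type":"array","items":{"type":"number"}}}},"grip":{"type":"number"},"squeeze":{"type":"number"}},"required":["moves"]}

```bash
mkdir -p pics; cat > h.py <<'E'
import numpy as np, cv2
from station import readout, viewer, ctrl, nets
def und(name,px):
    c=viewer.calibration(name);K=np.array(c["camera_matrix"]);
    d=np.array([c["k1"],0,0,0,0.])
    p=cv2.undistortPoints(np.array(px,float).reshape(-1,1,2),K,d).reshape(-1,2)
    R=np.array(c["R"]);t=np.array(c["t"])
    return R,t,p
def at_z(name,px,z):
    R,t,p=und(name,px); C=-R.T@t
    out=[]
    for q in p:
        d=R.T@np.array([q[0],q[1],1]); out.append(C+d*(z-C[2])/d[2])
    return np.array(out)
def tri(pa,pb,a="side",b="top"):
    A=[];B=[]
    for n,px in((a,pa),(b,pb)):
        R,t,p=und(n,px); d=R.T@np.array([p[0][0],p[0][1],1]); d/=np.linalg.norm(d); C=-R.T@t
        M=np.eye(3)-np.outer(d,d); A.append(M);B.append(M@C)
    X=np.linalg.solve(A[0]+A[1],B[0]+B[1])
    return X
def proj(name,X):
    c=viewer.calibration(name);R=np.array(c["R"]);t=np.array(c["t"])
    return cv2.projectPoints(np.array(X,float).reshape(-1,1,3),cv2.Rodrigues(R)[0],t,np.array(c["camera_matrix"]),np.array([c["k1"],0,0,0,0.]))[0].reshape(-1,2)
E
python3 - <<'E'
from h import *
np.set_printoptions(precision=3,suppress=True)
for n in("side","top"):
    cv2.imwrite(f"pics/{n}0.png",viewer.get_image(n)); c=viewer.calibration(n)
    print(n,c["k1"],-np.array(c["R"]).T@c["t"])
H=dict(pail=0,bail_grip=.1,roll1=0,tub=0,carton=0,spray=0,hook_seat=.235,dial_grip=.066,dial_pointer=.05,mark=.05,scale=0)
for th,z in H.items():
  for n in("side","top"):
    for d in nets.pinpoint(n,th):
        if d["confidence"]>.2: print(th,n,round(d["confidence"],2),np.array(d["at"]).round(1),at_z(n,d["at"],z)[0])
E
```

```text
side -0.02790097206237679 [ 0.463 -0.691  0.846]
top -0.11344944728753294 [ 0.329 -0.034  1.123]
pail side 0.85 [425.6 222.6] [ 0.808  0.158 -0.   ]
pail side 0.76 [219.7 194.4] [0.243 0.308 0.   ]
pail side 0.7 [332.  275.4] [ 0.539 -0.009  0.   ]
pail top 0.83 [261.9 147.8] [0.809 0.152 0.   ]
pail top 0.78 [169.7 374. ] [0.238 0.305 0.   ]
pail top 0.73 [315.8 260.9] [ 0.532 -0.009  0.   ]
bail_grip side 0.69 [205.6 188.3] [0.231 0.216 0.1  ]
bail_grip side 0.57 [288.8 254.3] [ 0.44  -0.024  0.1  ]
bail_grip side 0.55 [443.9 222.1] [0.811 0.056 0.1  ]
bail_grip top 0.83 [198.3 382.2] [0.236 0.212 0.1  ]
bail_grip top 0.8 [285.1 136.4] [0.799 0.085 0.1  ]
bail_grip top 0.64 [325.4 294.1] [ 0.443 -0.038  0.1  ]
bail_grip top 0.23 [170.3 253.6] [0.502 0.31  0.1  ]
roll1 side 0.91 [368.4 425.6] [ 0.578 -0.374  0.   ]
roll1 side 0.75 [289.6 371.8] [ 0.432 -0.255 -0.   ]
roll1 side 0.7 [358.7 370.8] [ 0.573 -0.262  0.   ]
roll1 top 0.8 [465.9 256. ] [ 0.574 -0.369  0.   ]
roll1 top 0.67 [415.4 310. ] [ 0.435 -0.252  0.   ]
roll1 top 0.5 [422.8 252.7] [ 0.573 -0.263  0.   ]
tub side 0.81
[... 161 characters left out ...]
] [0.517 0.345 0.   ]
carton side 0.94 [438.8 381. ] [ 0.731 -0.295  0.   ]
carton top 0.76 [434.9 193.5] [ 0.726 -0.288  0.   ]
spray top 0.69 [158.5 275.6] [0.463 0.364 0.   ]
spray top 0.58 [178.1 190.5] [0.68  0.349 0.   ]
hook_seat side 0.87 [323.1 145.8] [0.53  0.191 0.235]
hook_seat top 0.55 [227.3 226.4] [0.542 0.161 0.235]
dial_grip side 0.55 [299.2 169.3] [0.473 0.325 0.066]
dial_grip top 0.57 [173.4 268.5] [0.475 0.309 0.066]
dial_pointer side 0.47 [295.2 167.4] [0.462 0.355 0.05 ]
dial_pointer top 0.54 [160.8 274.1] [0.461 0.342 0.05 ]
mark top 0.56 [170.2 257.2] [0.502 0.326 0.05 ]
scale side 0.58 [360.3 220.8] [0.632 0.175 0.   ]
scale top 0.85 [243.4 214.4] [0.632 0.178 0.   ]
```

View pics/top0.png

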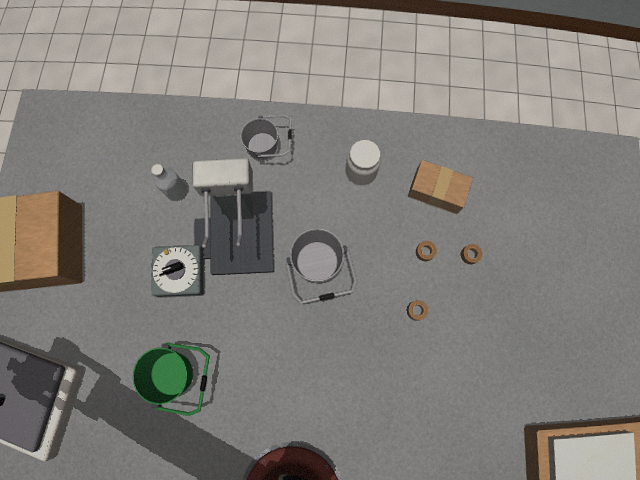

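View pics/side0.png

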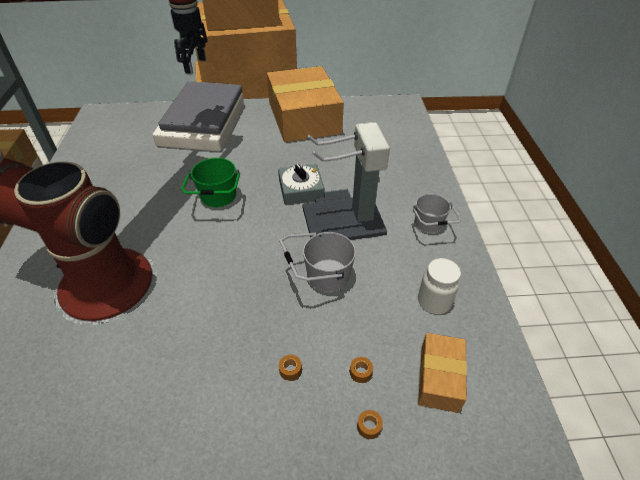

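```bash
python3 - <<'E'
from h import *
np.set_printoptions(precision=4,suppress=True)
a=cv2.imread("pics/top0.png")
c=lambda im,x0,x1,y0,y1,s:cv2.resize(im[y0:y1,x0:x1],None,fx=s,fy=s,interpolation=cv2.INTER_CUBIC)
A=c(a,145,295,145,305,5)[:600]; 
cv2.imwrite("pics/crop1.png",cv2.resize(c(a,145,210,240,300,9),(585,540)))
s=cv2.imread("pics/side0.png")
cv2.imwrite("pics/crop2.png",c(s,270,400,115,300,3.2)[:600])
viewer.get_image("side");viewer.get_image("top")
def best(n,th,near):
    z={"pail":0,"pail_mid":.045,"bail_grip":.1,"hook_seat":.235,"dial_grip":.066,"scale":0}[th]
    l=[d for d in nets.pinpoint(n,th)]
    l=sorted(l,key=lambda d:np.linalg.norm(at_z(n,d["at"],z)[0][:2]-near)); return l[0]["at"] if l else None
for th,near in(("pail",(.535,-.009)),("pail_mid",(.535,-.009)),("bail_grip",(.44,-.03)),("hook_seat",(.53,.17)),("dial_grip",(.474,.317)),("scale",(.63,.176))):
    p=[best(n,th,near) for n in("side","top")]; X=tri(*p); print(th,p,X, proj("side",X)-p[0],proj("top",X)-p[1])
for n in("side","top"):
    print(n,[(round(d["confidence"],2),d["box"]) for d in nets.masks_of(n,"roll1")])
E
```

```text
pail [[332.9, 274.3], [318.4, 260.5]] [ 0.5364 -0.0143  0.0089] [[-1.8906  0.482 ]] [[-0.0521 -1.973 ]]
pail_mid [[330.0, 263.8], [315.5, 258.3]] [ 0.5321 -0.0081  0.0417] [[-0.7417  0.1955]] [[-0.0257 -0.7838]]
bail_grip [[288.6, 255.6], [326.7, 292.5]] [ 0.4425 -0.0405  0.1153] [[ 1.3089 -0.3243]] [[0.1098 1.3824]]
hook_seat [[328.0, 146.3], [223.1, 224.7]] [0.54   0.1663 0.2505] [[ 0.3371 -0.1051]] [[0.0068 0.4252]]Traceback (most recent call last):
  File "<stdin>", line 15, in <module>
  File "h.py", line 18, in tri
    R,t,p=und(n,px); d=R.T@np.array([p[0][0],p[0][1],1]); d/=np.linalg.norm(d); C=-R.T@t
          ~~~^^^^^^
  File "h.py", line 6, in und
    p=cv2.undistortPoints(np.array(px,float).reshape(-1,1,2),K,d).reshape(-1,2)
                          ~~~~~~~~~~~~~~~~~~~~~~~~~~^^^^^^^^
ValueError: cannot reshape array of size 1 into shape (1,2)
```

View pics/crop1.png

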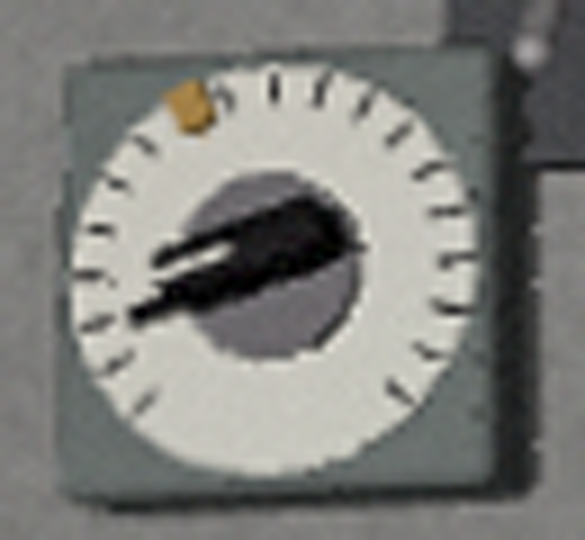

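View pics/crop2.png

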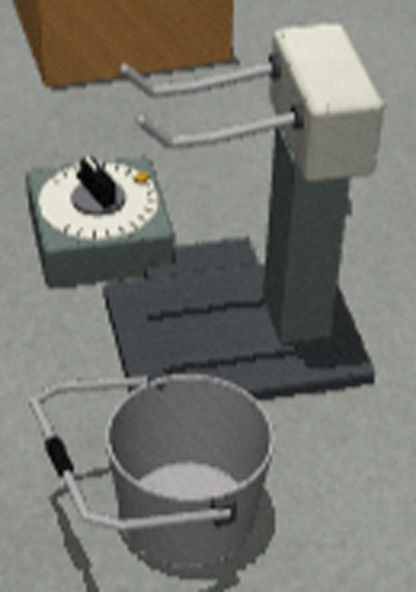

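```bash
python3 - <<'E'
from h import *
np.set_printoptions(precision=4,suppress=True)
o=readout.get_obs(); print(o["tool_pos"],o["tool_rot"],o["opening"]); 
R=cv2.Rodrigues(np.array(o["tool_rot"]))[0]; print(R)
f=lambda x,y:(145+x/9-.4,240+y/9-.4)
# white scale disc centre & fit
a=cv2.imread("pics/top0.png"); s=a[240:300,145:210]; m=((s.min(2)>165)).astype(np.uint8)
n,l,st,ce=cv2.connectedComponentsWithStats(m); k=1+st[1:,4].argmax()
cn=cv2.findContours((l==k).astype(np.uint8),cv2.RETR_EXTERNAL,cv2.CHAIN_APPROX_NONE)[0]; cn=max(cn,key=len)
e=cv2.fitEllipse(cv2.convexHull(cn)); print(e); C=(145+e[0][0],240+e[0][1])
z=.046
c=at_z("top",C,z)[0]; hk=f(195,130); p=f(135,315)
for nm,q in(("mark",hk),("ptr",p)):
    v=at_z("top",q,z)[0]-c; print(nm,v,np.hypot(v[0],v[1]),np.arctan2(v[1],v[0]))
print("centre",c, "housing corners",[at_z("top",f(*q),.045)[0][:2] for q in((68,65),(492,48),(497,490),(62,495))])
for n in("side","top"):
  viewer.get_image(n)
  for d in nets.pinpoint(n,"dial_grip"): print(n,d["confidence"],d["at"],at_z(n,d["at"],.066)[0])
print(proj("side",[*c[:2],.066]))
E
```

```text
[0.1858 0.5967 0.2313] [-2.5301 -1.8622 -0.    ] 0.08518383395564529
[[ 0.2973  0.9548 -0.    ]
 [ 0.9548 -0.2973  0.    ]
 [ 0.     -0.     -1.    ]]
((29.796751022338867, 29.545894622802734), (43.23038101196289, 45.62311935424805), 34.05427932739258)
mark [0.0343 0.0255 0.    ] 0.04272845077783225 0.6402092374663071
ptr [-0.0149  0.0339  0.    ] 0.037011918451127446 1.9838349708559446
centre [0.4754 0.3119 0.046 ] housing corners [array([0.5239, 0.3741]), array([0.5379, 0.2632]), array([0.4248, 0.2464]), array([0.4131, 0.3582])]
side 0.52 [301.2, 173.8] [0.4781 0.3044 0.066 ]
top 0.75 [171.4, 265.1] [0.482  0.3148 0.066 ]
[[300.1261 172.1519]]
```

Request:
step_arm --moves '[[[2.9,-2.86,0,-0.086],[2.9,-2.86,0,-0.086],[2.9,-2.86,0,-0.086],[2.9,-2.86,0,-0.086],[2.9,-2.86,0,-0.086],[2.9,-2.86,0,-0.086],[2.9,-2.86,0,-0.086],[2.9,-2.86,0,-0.086],[2.9,-2.86,0,-0.086],[2.9,-2.86,0,-0.082]]]' --grip 0.5

```text
t: 2.83
tool_pos: [0.4769, 0.3091, 0.2316]
tool_rot: [-3.076, -0.638, -0.001]
contact_force: [0.3, -0.0, 0.2]
opening: 0.0427
```

Request:
step_arm --moves '[[[0,0,-3.5,0],[0,0,-3.5,0],[0,0,-3.5,0],[0,0,0,0],[0,0,0,0],[0,0,0,0]]]'

```text
t: 3.33
tool_pos: [0.4767, 0.3114, 0.1284]
tool_rot: [-3.074, -0.645, -0.004]
contact_force: [0.4, 1.0, 0.5]
opening: 0.0426
```

```bash
python3 - <<'E'
from h import *
o=readout.get_obs(); print(o["t"],o["tool_pos"],o["opening"]);R=cv2.Rodrigues(np.array(o["tool_rot"]))[0];print(np.arctan2(R[1,0],R[0,0]),o["contact_force"])
c=lambda im,x0,x1,y0,y1,s:cv2.resize(im[y0:y1,x0:x1],None,fx=s,fy=s,interpolation=cv2.INTER_CUBIC)
a=c(viewer.get_image("top"),120,220,210,320,5);b=c(viewer.get_image("side"),250,350,110,220,5)
cv2.imwrite("pics/d1.png",cv2.resize(np.hstack([a,b]),(800,440)))
E
```

```text
3.3333 [0.476735   0.31138408 0.12840119] 0.04258856593251062
0.4133244197599245 [0.37451918 0.97415276 0.45783927]
```

View pics/d1.png

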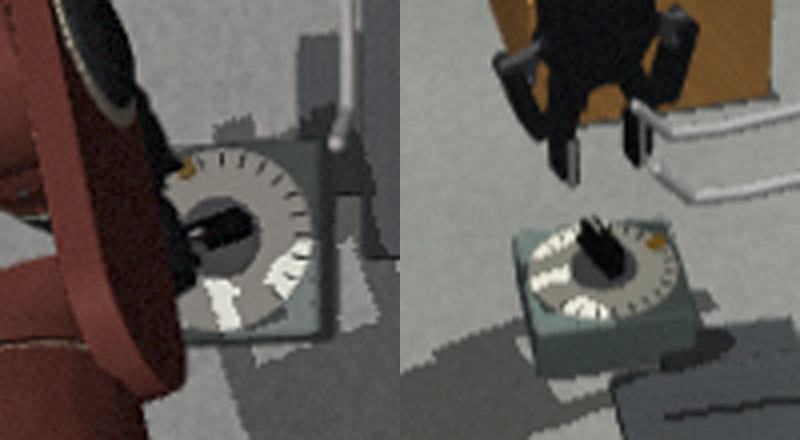

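Request:
step_arm --moves '[[[0,0,-3.5,0],[-0.05,0,-3.0,0],[-0.05,0,-0.7,0],[0,0,0,0],[0,0,0,0]]]'

```text
t: 3.85
tool_pos: [0.4758, 0.3114, 0.0562]
tool_rot: [-3.074, -0.644, -0.004]
contact_force: [0.1, 0.7, 1.0]
opening: 0.0424
```

Request:
step_arm --moves '[[[0,0,0,0],[0,0,0,0],[0,0,0,0],[0,0,0,0],[0,0,0,0],[0,0,0,0]]]' --grip 1 --squeeze 40

```text
t: 4.35
tool_pos: [0.4767, 0.3115, 0.057]
tool_rot: [-3.074, -0.644, -0.007]
contact_force: [-0.2, -0.4, 5.5]
opening: 0.0133
```

Request:
step_arm --moves '[[[0,0,0.2,-0.1],[0,0,0,-0.12],[0,0,0,-0.12],[0,0,0,-0.12],[0,0,0,-0.12],[0,0,0,-0.12],[0,0,0,-0.12],[0,0,0,-0.12],[0,0,0,-0.12],[0,0,0,-0.12]]]'

```text
t: 5.18
tool_pos: [0.4743, 0.3119, 0.057]
tool_rot: [-2.908, 1.184, 0.003]
contact_force: [-4.2, 3.8, 1.8]
opening: 0.0132
```

Request:
step_arm --moves '[[[0,0,0,-0.12],[0,0,0,-0.04],[0,0,0,0],[0,0,0,0]]]'

```text
t: 5.52
tool_pos: [0.4741, 0.3121, 0.057]
tool_rot: [-2.808, 1.404, 0.004]
contact_force: [-2.9, 4.6, 1.0]
opening: 0.0135
```

Request:
step_arm --moves '[[[0,0,0,0],[0,0,0,0],[0,0,0,0],[0,0,0,0],[0,0,3,0],[0,0,4,0],[0,0,4,0],[0,0,4,0],[-4,0,0,0],[-4,0,0,0]]]' --grip 0.5

```text
t: 6.35
tool_pos: [0.397, 0.3115, 0.211]
tool_rot: [-2.802, 1.405, -0.007]
contact_force: [-1.0, 0.1, -0.7]
opening: 0.0426
```

Request:
step_arm --moves '[[[-2,-3.5,1,0],[-1,-4,1,0],[0,-4,1,0],[0,-4,1,0],[0,-4.1,0,0],[0,-4.1,0,0],[0,-4.1,0,0],[0,-4.1,0,0],[0,-4.1,0,0],[0,-4.1,0,0]]]' --grip 0.12

```text
t: 7.18
tool_pos: [0.3644, -0.0917, 0.2465]
tool_rot: [-2.81, 1.405, -0.003]
contact_force: [1.4, -1.0, -0.6]
opening: 0.0752
```

```bash
python3 - <<'E'
from h import *
np.set_printoptions(precision=4,suppress=True)
o=readout.get_obs(); print(o["t"],o["tool_pos"],o["opening"]);R=cv2.Rodrigues(np.array(o["tool_rot"]))[0];print(np.arctan2(R[1,0],R[0,0]),o["q"])
c=lambda im,x0,x1,y0,y1,s:cv2.resize(im[y0:y1,x0:x1],None,fx=s,fy=s,interpolation=cv2.INTER_CUBIC)
a=viewer.get_image("top");viewer.get_image("side"); cv2.imwrite("pics/t2.png",a)
cv2.imwrite("pics/d2.png",c(a,145,210,240,300,9))
for n in("side","top"):
    for d in nets.pinpoint(n,"roll1"):
        if d["confidence"]>.2: print(n,round(d["confidence"],2),np.array(d["at"]).round(1),at_z(n,d["at"],0)[0])
E
```

```text
7.1833 [ 0.3644 -0.0917  0.2465] 0.07524709687879665
-0.9274641264543168 [-0.4452 -0.6168  2.129   0.      1.6276  0.4822]
side 0.82 [369.  427.4] [ 0.5782 -0.3773  0.    ]
side 0.67 [361.9 373.6] [ 0.5788 -0.2683  0.    ]
side 0.59 [285.1 369.9] [ 0.4234 -0.2498  0.    ]
top 0.84 [422.4 252.3] [ 0.5743 -0.2623  0.    ]
top 0.84 [469.8 255.7] [ 0.5756 -0.3783  0.    ]
top 0.67 [417.  309.7] [ 0.4357 -0.2553  0.    ]
```

View pics/d2.png

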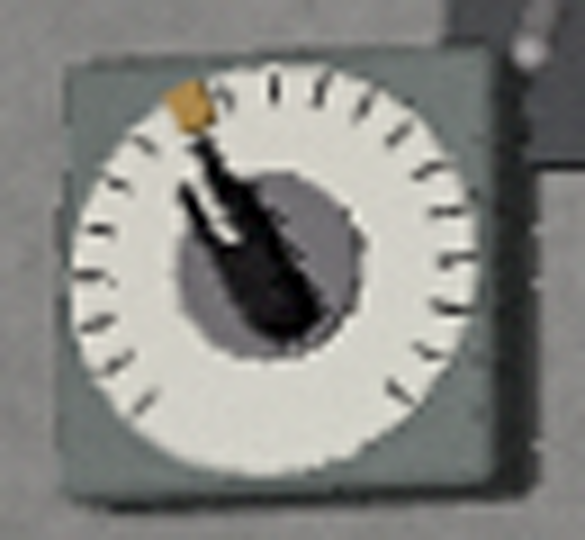

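Request:
step_arm --moves '[[[1.5,-3.6,0,0],[1.5,-3.6,0,0],[1.5,-3.6,-1,0],[1.5,-3.6,-1,0],[0.7,-1.8,-3.5,0],[0,0,-4.1,0],[0,0,-4.1,0],[0,0,-4.1,0],[0,0,-4,0],[0,0,0,0]]]'

```text
t: 8.22
tool_pos: [0.427, -0.2448, 0.0192]
tool_rot: [-2.809, 1.398, 0.027]
contact_force: [-1.5, 2.2, -0.6]
opening: 0.0755
```

Request:
step_arm --moves '[[[0,0,-1.2,0],[0,0,-0.8,0],[0,0,0,0],[0,0,0,0]]]'

```text
t: 8.55
tool_pos: [0.4335, -0.2521, 0.0101]
tool_rot: [2.81, -1.403, 0.005]
contact_force: [0.1, -0.9, 0.4]
opening: 0.0748
```

Request:
step_arm --moves '[[[0,0,0,0],[0,0,0,0],[0,0,0,0],[0,0,0,0],[0,0,0,0],[0,0,0,0]]]' --grip 1 --squeeze 40

```text
t: 9.05
tool_pos: [0.4331, -0.2525, 0.0101]
tool_rot: [2.81, -1.405, 0.005]
contact_force: [-1.6, 1.9, 7.1]
opening: 0.044
```

Request:
step_arm --moves '[[[0,0,3,0],[0,0,4,0],[0,0,4,0],[0,0,4,0],[1.44,3.47,0,0],[1.44,3.47,0,0],[1.44,3.47,0,0],[1.44,3.47,0,0],[1.44,3.47,0,0],[1.44,3.47,0,0]]]'

```text
t: 9.88
tool_pos: [0.5188, -0.0417, 0.1587]
tool_rot: [-2.81, 1.405, -0.002]
contact_force: [1.9, 0.1, -0.3]
opening: 0.0441
```

Request:
step_arm --moves '[[[1.44,3.48,0,0],[0,0,0,0],[0,0,-4,0],[0,0,-4,0],[0,0,-2,0],[0,0,0,0],[0,0,0,0]]]'

```text
t: 10.47
tool_pos: [0.5318, -0.0087, 0.0573]
tool_rot: [2.809, -1.405, -0.004]
contact_force: [0.9, -1.0, -0.1]
opening: 0.044
```

Request:
step_arm --moves '[[[0,0,0,0],[0,0,0,0],[0,0,0,0],[0,0,4,0],[0,0,4,0],[0,0,4,0],[0,0,0,0]]]' --grip 0.3

```text
t: 11.05
tool_pos: [0.5386, -0.0095, 0.1902]
tool_rot: [-2.805, 1.402, -0.029]
contact_force: [1.4, -0.0, 0.5]
opening: 0.0597
```

Request:
step_arm --moves '[[[0.5,-4,0,0],[0.5,-4,0,0],[0.5,-4,0,0],[0.5,-4,0,0],[0,-2,0,0],[0,0,0,0],[0,0,0,0]]]' --grip 0.12

```text
t: 11.63
tool_pos: [0.5531, -0.1897, 0.1792]
tool_rot: [-2.808, 1.408, -0.003]
contact_force: [-0.5, 0.7, 0.3]
opening: 0.0749
```

```bash
cat > look.py <<'E'
from h import *
import sys
np.set_printoptions(precision=4,suppress=True)
a=viewer.get_image("top");b=viewer.get_image("side")
cv2.imwrite("pics/%s.png"%sys.argv[1],np.hstack([a[100:400,220:520],b[200:460,220:480][:,:] if 0 else cv2.resize(b[210:460,250:500],(300,300))]))
for n in("side","top"):
    for d in nets.pinpoint(n,"roll1"):
        if d["confidence"]>.15: print(n,round(d["confidence"],2),np.array(d["at"]).round(1),at_z(n,d["at"],0)[0])
E
python3 look.py r1
```

```text
side 0.72 [367.1 426.6] [ 0.5748 -0.3756  0.    ]
side 0.65 [361.1 371.2] [ 0.5778 -0.2629  0.    ]
side 0.55 [329.3 277.8] [ 0.5323 -0.0161  0.    ]
side 0.46 [283.6 254.1] [0.4235 0.0671 0.    ]
top 0.65 [469.2 257.7] [ 0.5706 -0.377   0.    ]
top 0.44 [426.4 252.4] [ 0.5748 -0.272   0.    ]
```

View pics/r1.png

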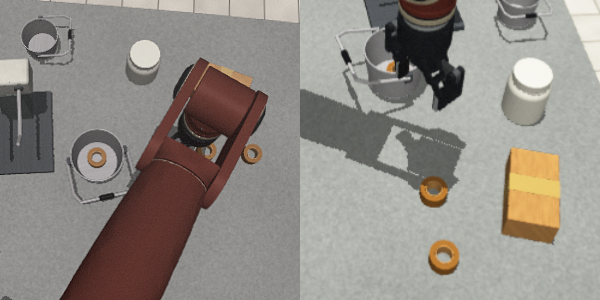

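Request:
step_arm --moves '[[[1.1,-3.7,0,0],[1.1,-3.8,-1,0],[0,0,-4,0],[0,0,-4,0],[0,0,-4,0],[0,0,-2,0],[0,0,0,0],[0,0,-1.2,0],[0,0,-0.8,0],[0,0,0,0]]]'

```text
t: 12.67
tool_pos: [0.5751, -0.2632, 0.0083]
tool_rot: [2.811, -1.404, 0.001]
contact_force: [0.1, -0.4, -0.9]
opening: 0.0754
```

Request:
step_arm --moves '[[[0,0,0,0],[0,0,0,0],[0,0,0,0],[0,0,0,0],[0,0,0,0],[0,0,0,0]]]' --grip 1

```text
t: 13.17
tool_pos: [0.5762, -0.2644, 0.0103]
tool_rot: [2.81, -1.405, 0.006]
contact_force: [-0.3, 0.2, 5.8]
opening: 0.0444
```

Request:
step_arm --moves '[[[0,0,3,0],[0,0,4,0],[0,0,4,0],[0,0,4,0],[-0.6,3.6,0,0],[-0.6,3.6,0,0],[-0.6,3.6,0,0],[-0.6,3.6,0,0],[-0.6,3.6,0,0],[-0.6,3.6,0,0]]]'

```text
t: 14.0
tool_pos: [0.5379, -0.046, 0.158]
tool_rot: [-2.81, 1.405, -0.0]
contact_force: [0.0, 1.0, 0.9]
opening: 0.0441
```

Request:
step_arm --moves '[[[-0.5,3.7,0,0],[0,0,0,0],[0,0,-4,0],[0,0,-4,0],[0,0,-1,0],[0,0,0,0],[0,0,0,0]]]'

```text
t: 14.58
tool_pos: [0.5338, -0.0109, 0.0684]
tool_rot: [2.81, -1.405, -0.001]
contact_force: [-0.4, 0.7, -0.2]
opening: 0.0444
```

Request:
step_arm --moves '[[[0,0,0,0],[0,0,0,0],[0,0,0,0],[0,0,4,0],[0,0,4,0],[0,0,4,0],[0,0,0,0]]]' --grip 0.3

```text
t: 15.17
tool_pos: [0.5394, -0.0114, 0.2]
tool_rot: [-2.805, 1.402, -0.028]
contact_force: [1.2, 0.3, 1.7]
opening: 0.0598
```

Request:
step_arm --moves '[[[0.5,-4,0,0],[0.5,-4,0,0],[0.5,-4,0,0],[0.5,-4,0,0],[0.5,-4,0,0],[0.5,-4,0,0],[0,0,0,0],[0,0,0,0]]]' --grip 0.12

```text
t: 15.83
tool_pos: [0.564, -0.2529, 0.1891]
tool_rot: [-2.808, 1.409, -0.002]
contact_force: [1.5, -0.0, 0.1]
opening: 0.0747
```

```bash
python3 look.py r2
```

```text
side 0.92 [365.9 428.1] [ 0.5722 -0.3782  0.    ]
side 0.55 [332.2 266.2] [0.5423 0.0198 0.    ]
side 0.52 [286.7 257.6] [0.4311 0.0549 0.    ]
top 0.57 [317.5 257.5] [ 0.5404 -0.0119  0.    ]
top 0.54 [465.5 255.6] [ 0.575  -0.3677  0.    ]
top 0.39 [316.9 259.2] [ 0.5361 -0.0108  0.    ]
```

Request:
step_arm --moves '[[[0.4,-4,0,0],[0.3,-4,0,0],[0.3,-4.1,-0.5,0],[0,0,-4,0],[0,0,-4,0],[0,0,-4,0],[0,0,-3.5,0],[0,0,0,0],[0,0,-1.2,0],[0,0,-0.8,0]]]'

```text
t: 16.87
tool_pos: [0.5755, -0.3718, 0.0101]
tool_rot: [2.81, -1.402, 0.006]
contact_force: [-0.3, -0.9, 1.2]
opening: 0.0753
```

Request:
step_arm --moves '[[[0,0,0,0],[0,0,0,0]]]'

```text
t: 17.03
tool_pos: [0.575, -0.3721, 0.0104]
tool_rot: [2.81, -1.404, 0.005]
contact_force: [0.9, 0.2, 0.9]
opening: 0.0753
```

Request:
step_arm --moves '[[[0,0,0,0],[0,0,0,0],[0,0,0,0],[0,0,0,0],[0,0,0,0],[0,0,0,0]]]' --grip 1

```text
t: 17.53
tool_pos: [0.575, -0.3726, 0.0104]
tool_rot: [2.809, -1.404, 0.005]
contact_force: [-0.5, 0.1, 5.7]
opening: 0.0446
```

Request:
step_arm --moves '[[[0,0,3,0],[0,0,4,0],[0,0,4,0],[0,0,4,0],[-0.4,4,0,0],[-0.4,4,0,0],[-0.4,4,0,0],[-0.4,4,0,0],[-0.5,4,0,0],[-0.5,4,0,0]]]'

```text
t: 18.37
tool_pos: [0.547, -0.1298, 0.158]
tool_rot: [-2.81, 1.405, 0.0]
contact_force: [0.7, 1.3, 0.0]
opening: 0.0444
```

Request:
step_arm --moves '[[[-0.5,4,0,0],[-0.5,4,0,0],[-0.4,4.1,0,0],[0,0,0,0],[0,0,-4,0],[0,0,-3.5,0],[0,0,0,0],[0,0,0,0]]]'

```text
t: 19.03
tool_pos: [0.5317, -0.0105, 0.0811]
tool_rot: [2.808, -1.404, -0.008]
contact_force: [0.6, -0.5, 0.2]
opening: 0.0443
```

Request:
step_arm --moves '[[[0,0,0,0],[0,0,0,0],[0,0,0,0],[0,0,4,0],[0,0,4,0],[0,0,4,0],[0,0,0,0]]]' --grip 0.3

```text
t: 19.62
tool_pos: [0.5393, -0.0116, 0.2156]
tool_rot: [-2.805, 1.402, -0.029]
contact_force: [1.1, -0.3, 0.1]
opening: 0.0593
```

Request:
step_arm --moves '[[[-1,-4,0,0.12],[-1,-4,0,0.12],[-1,-4,0,0.12],[-1,-4,0,0.12],[-1,-4,0,0.12],[-1,-4,0,0.12],[0,0,0,0.12],[0,0,0,0.12],[0,0,0,0.12]]]' --grip 0.6

```text
t: 20.37
tool_pos: [0.479, -0.2345, 0.2048]
tool_rot: [3.136, 0.162, 0.004]
contact_force: [-0.5, 0.5, -0.2]
opening: 0.0341
```

```bash
cat > look2.py <<'E'
from h import *
import sys
np.set_printoptions(precision=4,suppress=True)
o=readout.get_obs(); print(o["t"],o["tool_pos"],o["opening"]);R=cv2.Rodrigues(np.array(o["tool_rot"]))[0];print(np.arctan2(R[1,0],R[0,0]))
a=viewer.get_image("top");b=viewer.get_image("side")
cv2.imwrite("pics/top_l.png",a);cv2.imwrite("pics/side_l.png",b)
c=lambda im,x0,x1,y0,y1:cv2.resize(im[y0:y1,x0:x1],(400,400),interpolation=cv2.INTER_CUBIC)
cv2.imwrite("pics/%s.png"%sys.argv[1],np.hstack([c(a,270,390,210,330),c(b,260,400,190,330)]))
for th,z,nr in(("roll1",.01,None),("pail",0,(.535,-.01)),("pail_mid",.045,(.535,-.01)),("bail_grip",float(sys.argv[2]),(.45,-.03)),("hook_seat",.235,(.53,.17))):
  P={}
  for n in("side","top"):
    for d in nets.pinpoint(n,th):
        X=at_z(n,d["at"],z)[0]
        if d["confidence"]>.15 and (nr is None or np.hypot(*(X[:2]-nr))<.12): print(th,n,round(d["confidence"],2),np.array(d["at"]).round(1),X); P.setdefault(n,d["at"])
  if len(P)==2: print("   tri",tri(P["side"],P["top"]))
E
python3 look2.py r3 .097
```

```text
20.3667 [ 0.479  -0.2345  0.2048] 0.034138405715078625
0.10293739864206193
roll1 side 0.62 [328.8 264.2] [0.5336 0.0183 0.01  ]
roll1 top 0.57 [316.5 256.2] [ 0.5414 -0.0095  0.01  ]
roll1 top 0.5 [317.3 255.2] [ 0.544  -0.0111  0.01  ]
roll1 top 0.39 [315.9 257.5] [ 0.5382 -0.0083  0.01  ]
   tri [ 0.5327 -0.0105  0.0446]
pail side 0.68 [329.8 273.1] [ 0.5347 -0.0017 -0.    ]
pail top 0.97 [317.4 261. ] [ 0.5319 -0.0124  0.    ]
   tri [ 0.5316 -0.0124  0.0125]
pail_mid side 0.94 [328.3 264. ] [ 0.5296 -0.0107  0.045 ]
bail_grip side 0.41 [286.9 256.3] [ 0.4353 -0.0268  0.097 ]
bail_grip top 0.9 [327.7 298.1] [ 0.4357 -0.0432  0.097 ]
bail_grip top 0.69 [316.9 255.2] [ 0.5271 -0.0121  0.097 ]
   tri [ 0.4349 -0.0429  0.1149]
hook_seat top 0.72 [226.1 227.9] [0.5387 0.1634 0.235 ]
```

View pics/r3.png

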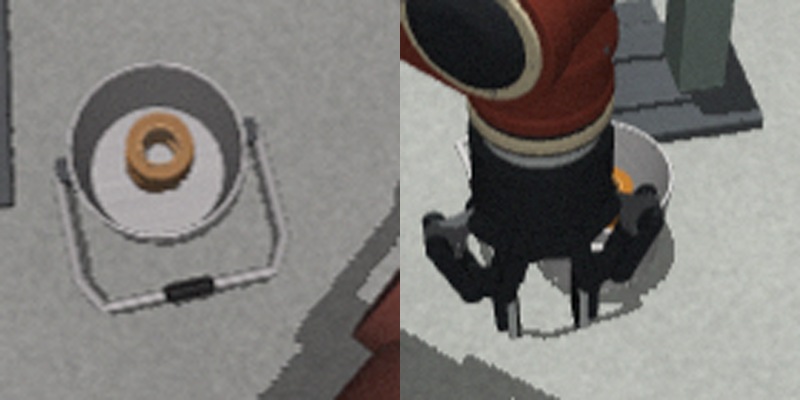

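```bash
python3 - <<'E'
from h import *
np.set_printoptions(precision=4,suppress=True)
f=lambda x,y:(270+x*.3-.35,210+y*.3-.35)
b=at_z("top",[f(108,303),f(278,272),f(190,287)],.097); print(b, np.arctan2(b[0,1]-b[1,1],b[0,0]-b[1,0])-np.pi/2,np.linalg.norm(b[0]-b[1]))
e=at_z("top",[f(62,165),f(250,125)],.08); print(e,e.mean(0),np.arctan2(e[0,1]-e[1,1],e[0,0]-e[1,0])-np.pi/2,np.linalg.norm(e[0]-e[1]))
# rim ellipse
r=np.array([f(67,150),f(245,150),f(157,64),f(160,240)]); w=at_z("top",r,.09);print(w)
# prongs in top0 / side0
a=cv2.imread("pics/top0.png");s=cv2.imread("pics/side0.png")
c=lambda im,x0,x1,y0,y1,k:cv2.resize(im[y0:y1,x0:x1],None,fx=k,fy=k,interpolation=cv2.INTER_CUBIC)
A=c(a,185,265,145,265,5);B=c(s,295,400,110,190,3.7)
B=cv2.copyMakeBorder(B,0,A.shape[0]-B.shape[0],0,0,cv2.BORDER_CONSTANT); print(A.shape,B.shape)
cv2.imwrite("pics/hk.png",np.hstack([A,B]))
E
```

```text
[[ 0.4258  0.0111  0.097 ]
 [ 0.4549 -0.0964  0.097 ]
 [ 0.4405 -0.0406  0.097 ]] 0.2651521720442882 0.11135882805800265
[[ 0.5161  0.0508  0.08  ]
 [ 0.5538 -0.0718  0.08  ]] [ 0.5349 -0.0105  0.08  ] 0.29866479568588855 0.1282247396228727
[[ 0.5246  0.0477  0.09  ]
 [ 0.5345 -0.0694  0.09  ]
 [ 0.5879 -0.0065  0.09  ]
 [ 0.4702 -0.0186  0.09  ]]
(600, 400, 3) (600, 388, 3)
```

View pics/hk.png

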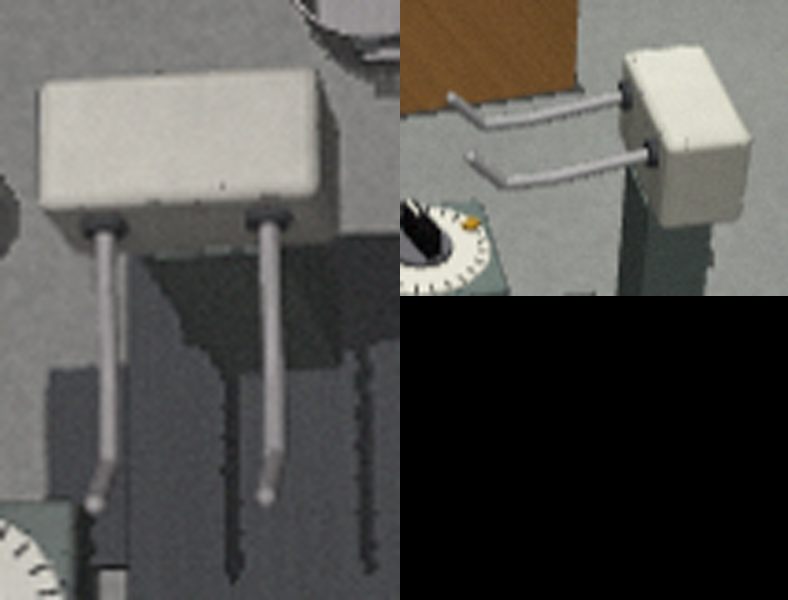

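```bash
python3 - <<'E'
from h import *
np.set_printoptions(precision=4,suppress=True)
f=lambda x,y:(185+x/5-.4,145+y/5-.4)
b=at_z("top",[f(109,460),f(275,455),f(104,240),f(267,230)],.235); t=at_z("top",[f(95,503),f(265,495)],.257)
print(b,t)
for i,j in((2,0),(3,1)): v=b[i]-b[j]; print("prong dir",np.arctan2(v[1],v[0]))
v=b[0]-b[1]; print(np.arctan2(v[1],v[0])-np.pi/2,np.linalg.norm(v))
v=t[0]-t[1]; print(np.arctan2(v[1],v[0])-np.pi/2,np.linalg.norm(v)); print(b[:2].mean(0),t.mean(0))
g=lambda x,y:(295+(x-400)/3.7-.4,110+y/3.7-.4)
# triangulate
print("Lb",tri(g(488,124),f(109,460)),"Rb",tri(g(507,184),f(275,455)),"Lt",tri(g(452,97),f(95,503)),"Rt",tri(g(471,155),f(265,495)))
y=.12;u=np.array([np.cos(y),np.sin(y)])
print("seat from bends",b[:2,:2].mean(0)+.015*u,"from tips",t[:,:2].mean(0)+.033*u)
h=at_z("top",[f(40,85),f(318,70),f(45,210),f(318,192)],.265);print(h, [np.arctan2(*(h[i]-h[j])[1::-1]) for i,j in((0,2),(1,3))])
E
```

```text
[[0.5185 0.1992 0.235 ]
 [0.5258 0.1355 0.235 ]
 [0.6062 0.2135 0.235 ]
 [0.6154 0.1498 0.235 ]] [[0.497  0.1964 0.257 ]
 [0.5055 0.1332 0.257 ]]
prong dir 0.1618219614336708
prong dir 0.15818092350770427
0.11505700151129128 0.06410939824153981
0.1329370584339835 0.06381760174316031
[0.5221 0.1673 0.235 ] [0.5012 0.1648 0.257 ]
Lb [0.5186 0.1987 0.2374] Rb [0.5261 0.1352 0.237 ] Lt [0.4964 0.1955 0.2606] Rt [0.5047 0.1323 0.2614]
seat from bends [0.537  0.1691] from tips [0.534  0.1687]
[[0.6573 0.2392 0.265 ]
 [0.6717 0.1321 0.265 ]
 [0.6069 0.2296 0.265 ]
 [0.6224 0.1261 0.265 ]] [np.float64(0.18905997586368564), np.float64(0.12224298206380876)]
```

Request:
step_arm --moves '[[[-0.8,3.9,0,0.085],[-0.8,3.9,0,0.082],[-0.8,3.9,0,0],[-0.8,3.9,0,0],[-0.8,3.8,0,0],[0,0,-3,0],[0,0,-3,0],[0,0,0,0],[0,0,0,0],[0,0,0,0]]]' --grip 0.68

```text
t: 21.8
tool_pos: [0.4396, -0.0393, 0.1445]
tool_rot: [3.113, 0.416, 0.002]
contact_force: [0.8, -0.0, -0.0]
opening: 0.0269
```

```bash
python3 - <<'E'
from h import *
o=readout.get_obs(); print(o["t"],o["tool_pos"],o["opening"]);R=cv2.Rodrigues(np.array(o["tool_rot"]))[0];print(np.arctan2(R[1,0],R[0,0]))
b=viewer.get_image("side")
im=cv2.resize(b[170:330,230:400],None,fx=3.5,fy=3.5,interpolation=cv2.INTER_CUBIC)
cv2.imwrite("pics/b1.png",im)
E
```

```text
21.8 [ 0.43958033 -0.03927488  0.14449416] 0.026874021789547353
0.26574444869524155
```

View pics/b1.png

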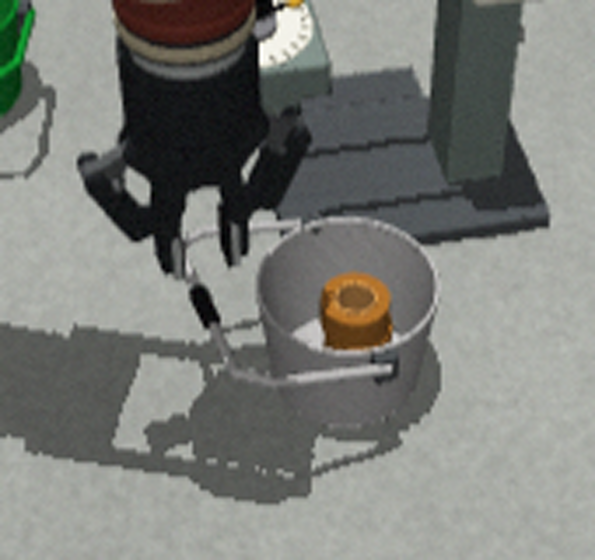

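Request:
step_arm --moves '[[[0,0,-2.5,0],[0,0,-2.5,0],[0,0,-1.6,0],[0,0,0,0],[0,0,0,0],[0,0,0,0]]]'

```text
t: 22.35
tool_pos: [0.4406, -0.0396, 0.0795]
tool_rot: [3.113, 0.416, 0.005]
contact_force: [-0.5, 0.4, -0.1]
opening: 0.0272
```

Request:
step_arm --moves '[[[0,0,0,0],[0,0,0,0],[0,0,0,0],[0,0,0,0],[0,0,0,0]]]' --grip 1 --squeeze 20

```text
t: 22.77
tool_pos: [0.4389, -0.0388, 0.0775]
tool_rot: [3.114, 0.418, 0.0]
contact_force: [-3.1, 0.7, 1.4]
opening: 0.0114
```

Request:
step_arm --moves '[[[0.2,0.06,0.97,0],[0.3,0.08,0.95,0],[0.4,0.11,0.92,0],[0.48,0.13,0.86,0],[0,0,0,0],[0,0,0,0]]]'

```text
t: 23.27
tool_pos: [0.4534, -0.035, 0.1154]
tool_rot: [3.113, 0.418, 0.001]
contact_force: [-3.3, 1.9, 0.5]
opening: 0.0111
```

Request:
step_arm --moves '[[[0.57,0.155,0.81,0],[0.63,0.17,0.76,0],[0.71,0.19,0.67,0],[0.76,0.21,0.61,0],[0,0,0,0],[0,0,0,0]]]'

```text
t: 23.77
tool_pos: [0.4799, -0.0279, 0.1435]
tool_rot: [3.113, 0.418, -0.0]
contact_force: [-3.3, 0.0, 1.0]
opening: 0.0114
```

```bash
python3 - <<'E'
from h import *
o=readout.get_obs(); print(o["t"],o["tool_pos"],o["opening"],o["contact_force"])
b=viewer.get_image("side")
im=cv2.resize(b[170:330,230:400],None,fx=3,fy=3,interpolation=cv2.INTER_CUBIC)
cv2.imwrite("pics/b2.png",im)
E
```

```text
23.7667 [ 0.47992091 -0.02791586  0.14347754] 0.011372703159050711 [-3.298164    0.04933192  0.98209023]
```

View pics/b2.png

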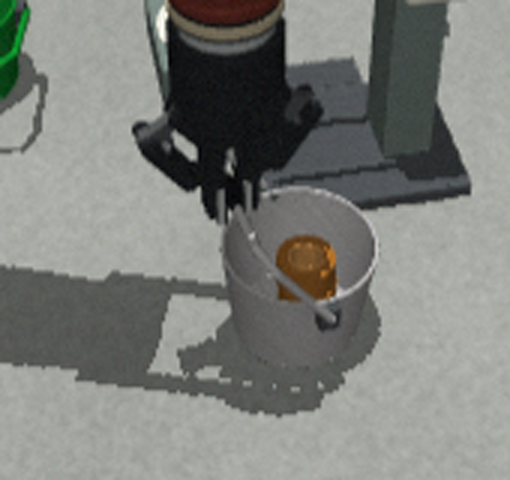

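Request:
step_arm --moves '[[[0.83,0.225,0.53,0],[0.87,0.24,0.43,0],[0.9,0.245,0.34,0],[0.93,0.255,0.25,0],[0.95,0.26,0.13,0],[0.96,0.26,0.05,0],[0,0,0,0],[0,0,0,0],[0,0,0,0],[0,0,0,0]]]'

```text
t: 24.65
tool_pos: [0.5374, -0.0136, 0.1655]
tool_rot: [3.111, 0.417, 0.013]
contact_force: [-4.4, -0.6, 16.3]
opening: 0.0114
```

```bash
python3 - <<'E'
from h import *
np.set_printoptions(precision=4,suppress=True)
o=readout.get_obs(); print(o["t"],o["tool_pos"],o["opening"],o["contact_force"])
b=viewer.get_image("side");a=viewer.get_image("top")
c=lambda im,x0,x1,y0,y1:cv2.resize(im[y0:y1,x0:x1],(400,400),interpolation=cv2.INTER_CUBIC)
cv2.imwrite("pics/b3.png",np.hstack([c(a,240,400,180,340),c(b,240,400,180,340)]))
for n in("side","top"):
  for d in nets.pinpoint(n,"pail"): print(n,d["confidence"],at_z(n,d["at"],0)[0])
E
```

```text
24.65 [ 0.5374 -0.0136  0.1655] 0.011390230121330095 [-4.4292 -0.6288 16.3006]
side 0.89 [0.2358 0.3031 0.    ]
side 0.86 [0.5367 0.002  0.    ]
side 0.68 [0.816  0.1598 0.    ]
top 0.95 [0.811  0.1501 0.    ]
top 0.8 [0.2447 0.3081 0.    ]
top 0.78 [ 0.537 -0.01   0.   ]
```

View pics/b3.png

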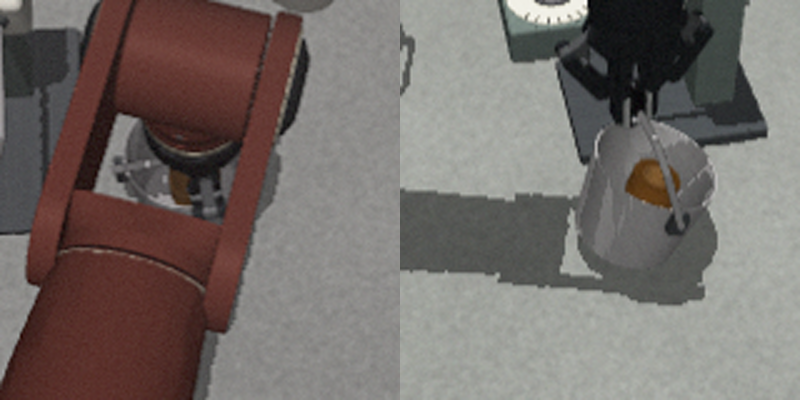

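Request:
step_arm --moves '[[[-0.5,-0.14,0,0],[-0.5,-0.14,0,0],[-0.5,-0.14,0,0],[-0.5,-0.14,0,0],[0,0,0,0],[0,0,0,0],[0,0,0,0]]]'

```text
t: 25.43
tool_pos: [0.5132, -0.0184, 0.1588]
tool_rot: [-3.113, -0.417, 0.002]
contact_force: [0.1, -1.2, -5.3]
opening: 0.0111
```

```bash
python3 - <<'E'
from h import *
np.set_printoptions(precision=4,suppress=True)
o=readout.get_obs(); print(o["t"],o["tool_pos"],o["opening"],o["contact_force"])
b=viewer.get_image("side")
c=lambda im,x0,x1,y0,y1:cv2.resize(im[y0:y1,x0:x1],(480,480),interpolation=cv2.INTER_CUBIC)
cv2.imwrite("pics/b4.png",c(b,240,400,180,340))
E
```

```text
25.4333 [ 0.5132 -0.0184  0.1588] 0.011094688626046473 [ 0.0758 -1.2404 -5.2705]
```

View pics/b4.png

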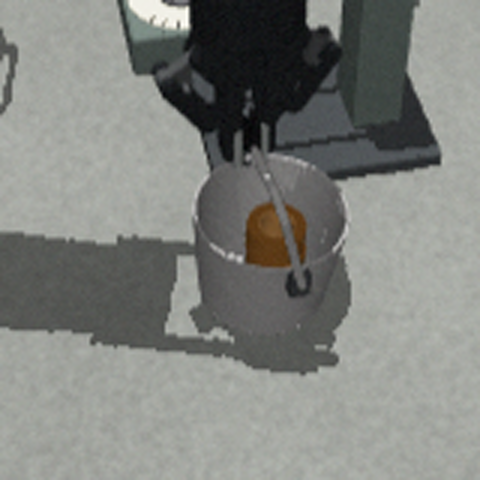

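Request:
step_arm --moves '[[[0,0,-0.1,0],[0,0,0,0],[0,0,0,0],[0,0,0,0],[0,0,0,0],[0,0,0,0]]]' --grip 0.76

```text
t: 25.98
tool_pos: [0.5141, -0.0186, 0.1594]
tool_rot: [3.114, 0.417, 0.001]
contact_force: [-0.3, -0.0, 0.6]
opening: 0.0204
```

Request:
step_arm --moves '[[[0.4,0.11,0.05,0],[0.4,0.11,0.05,0],[0.4,0.11,0,0],[0.4,0.11,0,0],[0,0,0,0],[0,0,0,0]]]'

```text
t: 26.48
tool_pos: [0.5301, -0.014, 0.1598]
tool_rot: [-3.114, -0.418, 0.0]
contact_force: [-0.2, 0.6, 0.2]
opening: 0.0204
```

Request:
step_arm --moves '[[[0.4,0.11,0,0],[0.4,0.11,0,0],[0.4,0.11,0,0],[0,0,0,0],[0,0,0,0],[0,0,0,0]]]'

```text
t: 26.98
tool_pos: [0.5419, -0.0108, 0.16]
tool_rot: [3.114, 0.417, 0.0]
contact_force: [0.3, 0.5, 0.2]
opening: 0.0204
```

```bash
python3 - <<'E'
from h import *
np.set_printoptions(precision=4,suppress=True)
o=readout.get_obs(); print(o["t"],o["tool_pos"],o["opening"],o["contact_force"])
b=viewer.get_image("side");a=viewer.get_image("top")
c=lambda im,x0,x1,y0,y1:cv2.resize(im[y0:y1,x0:x1],(480,480),interpolation=cv2.INTER_CUBIC)
cv2.imwrite("pics/b5.png",c(b,260,380,190,310))
for th,z in(("pail",0),("pail_mid",.045),("bail_grip",.18)):
 for n in("side","top"):
  for d in nets.pinpoint(n,th):
    X=at_z(n,d["at"],z)[0]
    if abs(X[0]-.53)<.06 and abs(X[1])<.08: print(th,n,d["confidence"],d["at"],X)
E
```

```text
26.9833 [ 0.5419 -0.0108  0.16  ] 0.020425418720794723 [0.2684 0.5318 0.1584]
pail side 0.8 [328.9, 276.0] [ 0.5318 -0.0105  0.    ]
pail_mid side 0.76 [328.3, 264.4] [ 0.5295 -0.012   0.045 ]
pail_mid top 0.98 [314.2, 258.5] [ 0.5289 -0.0055  0.045 ]
bail_grip side 0.55 [330.5, 221.3] [ 0.5323 -0.0068  0.18  ]
```

View pics/b5.png

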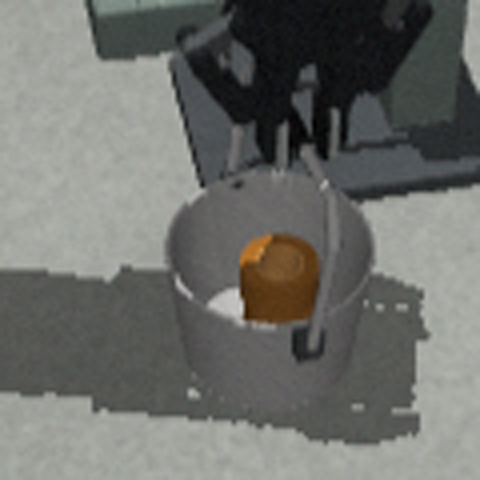

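Request:
step_arm --moves '[[[-0.4,-0.1,0,0],[0,0,0,0],[0,0,0,0],[0,0,0,0]]]'

```text
t: 27.72
tool_pos: [0.5377, -0.0119, 0.16]
tool_rot: [3.114, 0.417, 0.0]
contact_force: [1.0, -0.6, -0.9]
opening: 0.0205
```

Request:
step_arm --moves '[[[0,0,0,0],[0,0,0,0],[0,0,0,0],[0,0,0,0],[0,0,0.3,0],[0,0,0.4,0]]]' --grip 1 --squeeze 70

```text
t: 28.22
tool_pos: [0.5364, -0.0116, 0.1651]
tool_rot: [-3.113, -0.417, 0.006]
contact_force: [-0.2, -0.0, -5.8]
opening: 0.0094
```

Request:
step_arm --moves '[[[0,0,0.6,0],[0,0,1,0],[0,0,1.4,0],[0,0,1.6,0],[0,0,1.6,0],[0,0,1.6,0],[0,0,1.2,0],[0,0,0.6,0],[0,0,0,0],[0,0,0,0]]]'

```text
t: 29.05
tool_pos: [0.5377, -0.0119, 0.263]
tool_rot: [3.114, 0.417, 0.0]
contact_force: [-0.3, 0.9, -5.2]
opening: 0.0095
```

```bash
python3 - <<'E'
from h import *
np.set_printoptions(precision=4,suppress=True)
o=readout.get_obs(); print(o["t"],o["tool_pos"],o["opening"],o["contact_force"],o["wrist_torque"])
b=viewer.get_image("side");a=viewer.get_image("top")
for th,z in(("pail",.1),("pail_mid",.15),("bail_grip",.28),("roll1",.12)):
 P={}
 for n in("side","top"):
  for d in nets.pinpoint(n,th):
    X=at_z(n,d["at"],z)[0]
    if abs(X[0]-.53)<.08 and abs(X[1])<.1: print(th,n,d["confidence"],d["at"],X); P.setdefault(n,d["at"])
 if len(P)==2: print(tri(P["side"],P["top"]))
E
```

```text
29.05 [ 0.5377 -0.0119  0.263 ] 0.009501655383396587 [-0.2762  0.931  -5.2403] [-0.0113 -0.051   0.0469]
pail side 0.69 [327.8, 244.8] [ 0.5283 -0.0004  0.1   ]
pail top 0.93 [317.1, 253.9] [ 0.5294 -0.0123  0.1   ]
[ 0.527  -0.0126  0.1131]
pail_mid side 0.66 [329.0, 232.7] [ 0.5293 -0.0111  0.15  ]
pail_mid top 0.76 [317.7, 247.1] [ 0.5341 -0.0134  0.15  ]
[ 0.5311 -0.0138  0.1534]
bail_grip side 0.75 [335.2, 183.8] [ 0.5398 -0.0042  0.28  ]
roll1 side 0.59 [328.9, 231.8] [0.5321 0.021  0.12  ]
roll1 top 0.69 [316.4, 250.1] [ 0.5336 -0.0106  0.12  ]
roll1 top 0.6 [317.8, 248.1] [ 0.5382 -0.0132  0.12  ]
roll1 top 0.59 [315.5, 251.7] [ 0.53   -0.0089  0.12  ]
[ 0.528  -0.0112  0.1525]
```

Request:
step_arm --moves '[[[-0.5,0.3,0,-0.016],[-1,0.8,0,-0.03],[-1.3,1.3,0,-0.03],[-1.3,1.8,0,-0.03],[-1.2,2,0,-0.03],[-1,2,0,0],[-0.8,2,0,0],[-0.5,2,0,0],[0,2,0,0],[0,1.4,0,0]]]'

```text
t: 30.38
tool_pos: [0.4609, 0.1459, 0.2632]
tool_rot: [-3.134, -0.205, -0.001]
contact_force: [-0.3, 0.3, -4.7]
opening: 0.0098
```

Request:
step_arm --moves '[[[0,1,0,0],[0,0.5,0,0],[0,0,0,0],[0,0,0,0],[0,0,0,0]]]'

```text
t: 30.8
tool_pos: [0.4618, 0.1584, 0.2629]
tool_rot: [3.134, 0.203, -0.0]
contact_force: [0.8, -0.5, -5.6]
opening: 0.0098
```

```bash
python3 - <<'E'
from h import *
np.set_printoptions(precision=4,suppress=True)
o=readout.get_obs(); print(o["t"],o["tool_pos"],o["opening"],o["contact_force"]);R=cv2.Rodrigues(np.array(o["tool_rot"]))[0];print(np.arctan2(R[1,0],R[0,0]))
b=viewer.get_image("side");a=viewer.get_image("top")
c=lambda im,x0,x1,y0,y1:cv2.resize(im[y0:y1,x0:x1],(400,400),interpolation=cv2.INTER_CUBIC)
cv2.imwrite("pics/h1.png",np.hstack([c(a,170,330,140,300),c(b,250,400,110,260)]))
for th,z in(("pail",.1),("pail_mid",.15),("bail_grip",.28),("hook_seat",.243)):
 for n in("side","top"):
  for d in nets.pinpoint(n,th):
    X=at_z(n,d["at"],z)[0]
    if abs(X[0]-.5)<.08 and abs(X[1]-.16)<.1: print(th,n,d["confidence"],d["at"],X)
E
```

```text
30.8 [0.4618 0.1584 0.2629] 0.009818390328396097 [ 0.7552 -0.5068 -5.5752]
0.12945396627273054
pail side 0.66 [292.1, 197.1] [0.4512 0.1684 0.1   ]
pail top 0.83 [234.7, 281.1] [0.4546 0.1599 0.1   ]
pail_mid side 0.81 [289.3, 182.9] [0.4464 0.1635 0.15  ]
pail_mid top 0.93 [232.3, 276.9] [0.4566 0.1564 0.15  ]
bail_grip side 0.52 [289.1, 135.3] [0.452  0.1707 0.28  ]
hook_seat side 0.7 [326.4, 147.5] [0.5361 0.1723 0.243 ]
hook_seat top 0.59 [224.1, 226.2] [0.5398 0.1659 0.243 ]
```

View pics/h1.png

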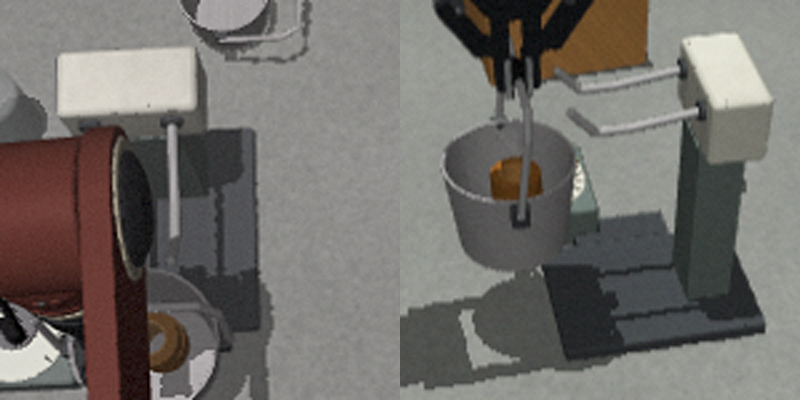

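Request:
step_arm --moves '[[[0.4,0.06,0,0],[0.8,0.11,0,0],[1.1,0.16,0,0],[1.3,0.18,0,0],[1.3,0.18,0,0],[1.2,0.17,0,0],[0.8,0.12,0,0],[0.5,0.08,0,0],[0,0,0,0],[0,0,0,0]]]'

```text
t: 32.13
tool_pos: [0.5357, 0.1698, 0.2627]
tool_rot: [3.135, 0.205, -0.002]
contact_force: [-1.1, -0.0, -5.6]
opening: 0.0094
```

Request:
step_arm --moves '[[[0,0,0,0],[0,0,-0.8,0],[0,0,-0.8,0],[0,0,-0.8,0],[0,0,-0.6,0],[0,0,0,0],[0,0,0,0]]]'

```text
t: 32.72
tool_pos: [0.5352, 0.1696, 0.2318]
tool_rot: [3.135, 0.205, -0.003]
contact_force: [0.5, 0.2, -4.2]
opening: 0.0095
```

Request:
step_arm --moves '[[[0,0,-0.4,0],[0,0,-0.3,0],[0,0,0,0],[0,0,0,0],[0,0,0,0]]]'

```text
t: 33.13
tool_pos: [0.5359, 0.1698, 0.2261]
tool_rot: [-3.135, -0.205, -0.0]
contact_force: [0.8, -0.2, -5.6]
opening: 0.0096
```

Request:
step_arm --moves '[[[0,0,-0.3,0],[0,0,0,0],[0,0,0,0],[0,0,0,0]]]'

```text
t: 33.47
tool_pos: [0.5359, 0.1698, 0.2232]
tool_rot: [-3.135, -0.205, -0.001]
contact_force: [0.2, 0.0, -4.3]
opening: 0.0095
```

Request:
step_arm --moves '[[[0,0,-0.3,0],[0,0,0,0],[0,0,0,0],[0,0,0,0]]]'

```text
t: 33.8
tool_pos: [0.5362, 0.1698, 0.2228]
tool_rot: [-3.135, -0.205, -0.003]
contact_force: [-5.2, -0.1, 5.1]
opening: 0.0101
```

Request:
step_arm --moves '[[[0,0,0.1,0],[0,0,0,0],[0,0,0,0],[0,0,0,0],[0,0,0,0],[0,0,0,0]]]' --grip 0.7

```text
t: 34.3
tool_pos: [0.5357, 0.1698, 0.2208]
tool_rot: [-3.135, -0.205, 0.0]
contact_force: [0.5, -0.1, -0.3]
opening: 0.0255
```

Let go with no load on the tool; raise clear.

Request:
step_arm --moves '[[[0,0,0.5,0],[0,0,0.8,0],[0,0,1,0],[0,0,1.5,0],[0,0,2,0],[0,0,3,0],[0,0,4,0],[0,0,4,0],[0,0,0,0]]]'

```text
t: 35.05
tool_pos: [0.5381, 0.1702, 0.4013]
tool_rot: [-3.133, -0.205, -0.027]
contact_force: [-1.4, -0.7, 2.3]
opening: 0.026
```

Request:
step_arm --moves '[[[-3,0,0,0],[-4,0,0,0],[-2,-3,0,0],[0,-4,0,0],[0,-4,0,0],[0,-4,0,0],[0,-4,0,0],[0,-4,0,0],[0,-4,0,0],[0,0,0,0]]]'

```text
t: 35.88
tool_pos: [0.4452, -0.1059, 0.3896]
tool_rot: [3.133, 0.191, 0.0]
contact_force: [0.7, 0.1, -0.7]
opening: 0.0253
```

```bash
python3 - <<'E'
from h import *
np.set_printoptions(precision=4,suppress=True)
o=readout.get_obs(); print(o["t"],o["tool_pos"],o["opening"],o["contact_force"])
b=viewer.get_image("side");a=viewer.get_image("top")
c=lambda im,x0,x1,y0,y1:cv2.resize(im[y0:y1,x0:x1],(400,400),interpolation=cv2.INTER_CUBIC)
cv2.imwrite("pics/h2.png",np.hstack([c(a,150,290,160,300),c(b,270,400,115,245)]))
for th,z in(("pail",.0625),("pail_mid",.107),("bail_grip",.243),("hook_seat",.243),("roll1",.07)):
 P={}
 for n in("side","top"):
  for d in nets.pinpoint(n,th):
    X=at_z(n,d["at"],z)[0]
    if abs(X[0]-.53)<.1 and abs(X[1]-.17)<.1: print(th,n,d["confidence"],d["at"],X); P.setdefault(n,d["at"])
 if len(P)==2: print("  ",tri(P["side"],P["top"]))
E
```

```text
35.8833 [ 0.4452 -0.1059  0.3896] 0.025328949048468115 [ 0.6933  0.1041 -0.7427]
pail side 0.55 [323.2, 204.2] [0.5307 0.1787 0.0625]
pail top 0.83 [235.8, 250.8] [0.5282 0.1729 0.0625]
   [0.5287 0.172  0.0681]
pail_mid side 0.73 [324.8, 192.4] [0.534  0.1734 0.107 ]
pail_mid top 0.81 [231.7, 245.5] [0.5307 0.1746 0.107 ]
   [0.5327 0.1752 0.105 ]
bail_grip side 0.49 [324.7, 146.1] [0.5326 0.178  0.243 ]
bail_grip top 0.74 [223.4, 226.2] [0.5397 0.1672 0.243 ]
   [0.5342 0.1644 0.2534]
hook_seat side 0.88 [324.9, 147.5] [0.5326 0.1724 0.243 ]
hook_seat top 0.78 [225.3, 224.1] [0.5441 0.1641 0.243 ]
hook_seat top 0.18 [168.9, 255.5] [0.4742 0.2639 0.243 ]
   [0.5366 0.1611 0.2526]
roll1 side 0.67 [325.1, 189.2] [0.5393 0.2297 0.07  ]
roll1 top 0.63 [232.9, 245.6] [0.5381 0.1794 0.07  ]
roll1 top 0.52 [238.6, 245.6] [0.5392 0.1665 0.07  ]
roll1 top 0.38 [237.7, 246.5] [0.5369 0.1683 0.07  ]
   [0.5314 0.1698 0.1195]
```

View pics/h2.png

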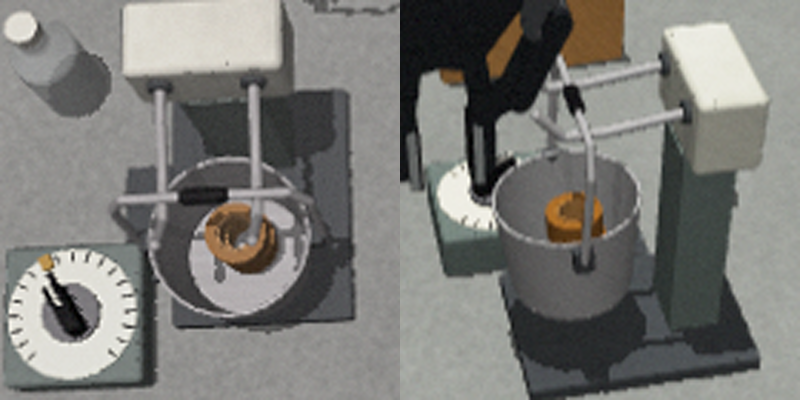

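Request:
step_arm --moves '[[[0,-2,0,0],[0,0,0,0],[0,0,0,0],[0,0,0,0],[0,0,0,0],[0,0,0,0]]]'

```text
t: 36.98
tool_pos: [0.4458, -0.1198, 0.389]
tool_rot: [-3.135, -0.205, -0.0]
contact_force: [-0.4, -0.0, -0.6]
opening: 0.0258
```

```bash
python3 - <<'E'
from h import *
for n in("side","top"):
  viewer.get_image(n)
  print(n,[(round(d["confidence"],2),d["at"],at_z(n,d["at"],0)[0].round(3)) for d in nets.pinpoint(n,"roll1")])
o=readout.get_obs();print(o["t"],o["contact_force"])
ctrl.finish_job()
E
```

```text
side [(0.62, [323.4, 189.7], array([0.541, 0.311, 0.   ])), (0.49, [327.5, 204.0], array([0.548, 0.248, 0.   ]))]
top [(0.75, [232.0, 242.6], array([ 0.559,  0.197, -0.   ])), (0.65, [234.8, 241.8], array([0.562, 0.19 , 0.   ]))]
37.1833 [-0.21462987 -0.17008786  0.10760022]
the job is handed in; nothing more can be done
```

I put all three tape rolls on the bench into the large steel pail, raised its bail, and hung it on both prongs. I also turned the dial to the brass marker. The job was handed in at about 37 s of the 208 s allowed; no verdict is reported.

**Last checks**
- **Pail:** the final picture shows it hanging upright with the wire on both prongs. Its bail grip measured within about 4 mm sideways of the seat I had worked out, and its underside is roughly 65 mm up. The gripper was well clear and felt almost no force.
- **Rolls:** the final picture shows them stacked in the pail. The last look found no roll anywhere else.
- **Dial:** the pointer measured about 0.02 rad from the marker just after I turned it. It still points at the marker in the final picture.
- **Tub, carton and spray bottle:** I never went near them, but I did not re-measure their positions at the end.

**What went wrong or disagreed**
- **Tilt while raising the bail:** a firm grip on the bail tilted the pail by roughly 0.3 rad (judged from the picture). I backed off, let it stand again, and finished the swing with the fingers loose around the grip tube. The pail was standing with the bail near upright before I lifted it.
- **Bail height:** the two-camera reading of the bail height came out about 1 cm higher than expected. The same offset showed on the seat point, so I put it down to error in the trained network.

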